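# Set up two casting moulds and weigh one shut

## Robot

A 6-joint arm with a two-finger parallel gripper is mounted at the origin on the work surface. World frame = base frame: x ahead of the robot, y to its left, z up, the work surface at z = 0. Lengths are in mm, angles in degrees, forces in N, time in s.
With the tool pointing down it reaches from about 350 to 800 mm from the base axis. Payload 7.3 kg.
Tool frame: the origin (TCP) lies at the very end of the fingers, on their centre line; the grasp point (between the pads) lies 19 mm behind it; z points along the fingers, y is the line along which they close (so a half turn about z gives the same grasp; the last joint's range is limited). The gripper opens to 85 mm and grips with 20 to 120 N. Pads are 22 mm wide; open, the fingers measure 114 mm over their backs; the gripper's body (76 mm by 85 mm) begins 54 mm behind the grasp point. The pads swing forward as they close: fully open they stand 13 mm farther back than shut.
Start: joints at [59.759, 19.595, 87.324, -0, 73.075, -8.365], TCP at [195.598, 487.223, 231.322] pointing down, gripper open.
Joint ranges: [-145.02, 145.02], [-44.19, 115.74], [2.07, 154.8], [-57.11, 237.11], [16.16, 152.29], [-177.93, 177.93]. Speed limits (degrees/s): [147.25, 147.25, 180, 180, 180, 180].

## Interface

Orientations are given as [roll, pitch, yaw] about the fixed x, y, z axes, in that order (R = Rz(yaw) Ry(pitch) Rx(roll)).
In Python, from workcell import bot gives the robot as it stands.
- The arm moves only by the tool drive_tool, never from a script. Its argument "increments" is a list of rows, each an object with "slide": the shift along the tool's x, y, z in units of 40 mm (1.0 is 40 mm), a list of three; "dr": the turn, a rotation vector about the tool's x, y, z in units of 5 degrees (1.0 is 5 degrees), a list of three; "jaw": the opening, from -1 (shut) to 1 (fully open). In form: [{"slide": [tx, ty, tz], "dr": [rx, ry, rz], "jaw": jaw}, ...]. A call has 1 to 10 rows; each row shifts and turns the commanded pose from where the row before left it, along the tool's axes as they then stand; what a row does not reach is not made up. A row lasts 1/12 s, in which the tool goes at most 41.7 mm and 7.16 degrees, less where a joint would pass 70% of its speed; a pose out of reach is approached as far as the arm can. A call is refused whole if a number of a shift passes 1 or a number of a turn 1, either way. A call with a gripper value outside its range is refused whole. The fingers move at their own pace and stop on an object; the grip force is fixed at half the most. Time passes only in rows, so rows that do not move let the fingers close. It gives the time, the measured TCP pose, the force, the opening and the grip force at its end, in the units of the state.
- bot.state(): the state, without advancing time (a new reading comes with each control period).
- bot.snapshot(name): name is "scene" or "top" or "wrist"; returns a dict with "pixels" (480x640x3 uint8, red, green, blue), "camera_matrix" (3x3 intrinsics, pixels), "R" (3x3) and "t" (3): a world point X has camera coordinates R X + t. Camera axes: x right, y down, z forward; pixel columns grow to the right and rows downward; lengths in mm; the calibration is good to about 2 mm. A picture is of the moment at which its call begins. There is no depth.
- bot.sign_off(): hands the job in; it is judged then, once.
The state is a dict: "t": time; "joint_pos": joint angles; "qvel": joint speeds; "effort": joint torques, N m; "ee_pos": TCP position; "tcp_rot": TCP orientation; "force": force on the tool from outside, world axes, zero at the start; "ft_torque": the same for the moment, N m; "opening": finger opening in mm; "grasp_force": force on a finger pad.
Only numpy, scipy, OpenCV 4.12 (cv2) and the standard library are available. Lean on these libraries where they do the work, as an engineer would, in place of code of your own. Each camera call takes 0.05 s, during which the arm holds its last target. There are 200 camera calls.

## Task

Set up the two casting moulds: lay the orange-tan ribbed pattern in the middle of the blue-taped box and the mint-green studded pattern in the middle of the yellow-taped box, each flat on the box floor with its draw bar up and its sides square to the box. Once both patterns are in, lay the plywood cover board centrally and squarely on the rim of the blue-taped box so that it closes it, handle up, and last of all put the steel ring weight over the cover's handle so that it rests flat on the cover.

Things in the scene. Friction and masses are not known exactly. Their poses are not given: they have to be found in the camera images.
- blue_box: square open-topped white mould box with blue adhesive tape round its four corners, fixed to the bench. Outside 112 x 112 mm, 56 mm high; walls and floor 6 mm thick, so the inside is 100 x 100 mm and 50 mm deep. Origin at the centre of its underside (on the bench); x and y along its sides, z up; the inner floor is 6 mm and the rim 56 mm above the origin.
- yellow_box: square open-topped white mould box with yellow adhesive tape round its four corners, fixed to the bench. Outside 112 x 112 mm, 56 mm high; walls and floor 6 mm thick, so the inside is 100 x 100 mm and 50 mm deep. Origin at the centre of its underside (on the bench); x and y along its sides, z up; the inner floor is 6 mm and the rim 56 mm above the origin.
- ribbed_pattern: orange-tan pattern board, 76 x 76 x 12 mm, 0.12 kg, with six low ribs (up to 4 mm above the board) along x on top and, in its middle, an upright dark-wood draw bar to grip: 40 mm long (along x), 16 mm wide (along y), from 12 to 42 mm above the underside. Starts flat on the bench, bar up. Origin: centre of the underside; z up.
- studded_pattern: mint-green pattern board, 76 x 76 x 12 mm, 0.12 kg, with six low round white studs (4 mm high) on top and, in its middle, an upright dark-wood draw bar to grip: 40 mm long (along x), 16 mm wide (along y), from 12 to 42 mm above the underside. Starts flat on the bench, bar up. Origin: centre of the underside; z up.
- cover: plywood cover board, 130 x 130 mm and 10 mm thick, about 0.16 kg, with a black block handle upright in its middle: 24 mm long (along x), 16 mm wide (along y), rising from 10 to 38 mm above the underside. Starts flat on the bench, handle up. Origin at the centre of its underside; x along the handle's length, z up.
- ring_weight: steel ring weight, outside diameter 64 mm, hole diameter 40 mm right through, 36 mm high, 0.35 to 0.65 kg; goes loosely over the cover's handle (which is 29 mm over its corners). Starts standing flat on the bench. Origin at the centre of its underside, z up along its axis.
Things that resemble listed ones, but are neither listed nor needed, are in the scene too. There is more than one size of the cover; the one meant has the size given above.

How it is judged (in metres and radians):
On the way, in this order (a step that is already met when the one before it is completed fails the run):
1. both patterns lie flat, central and square in their boxes: ribbed in the blue-taped, studded in the yellow-taped (horizontal distance between ribbed_pattern and blue_box below 0.01 m and z of ribbed_pattern in the frame of blue_box between 0.002 and 0.01 m and angle between each of ribbed_pattern, studded_pattern's own z axis and vertical below 0.06 rad and (angle between the x axis of ribbed_pattern and the x axis of blue_box, either way round below 0.17 rad or angle between the x axis of ribbed_pattern and the y axis of blue_box, either way round below 0.17 rad) and horizontal distance between studded_pattern and yellow_box below 0.01 m and z of studded_pattern in the frame of yellow_box between 0.002 and 0.01 m and (angle between the x axis of studded_pattern and the x axis of yellow_box, either way round below 0.17 rad or angle between the x axis of studded_pattern and the y axis of yellow_box, either way round below 0.17 rad)), for 0.2 s.
2. the cover lies centrally and squarely on the rim of the blue-taped box (horizontal distance between cover and blue_box below 0.01 m and z of cover in the frame of blue_box between 0.053 and 0.06 m and angle between cover's own z axis and vertical below 0.06 rad and (angle between the x axis of cover and the x axis of blue_box, either way round below 0.1 rad or angle between the x axis of cover and the y axis of blue_box, either way round below 0.1 rad)), for 0.2 s.
3. the ring weight rests flat on the cover, round its handle (horizontal distance between ring_weight and cover below 0.01 m and z of ring_weight in the frame of cover between 0.007 and 0.014 m and angle between ring_weight's own z axis and vertical below 0.06 rad), for 0.2 s.
At the end, for the whole second after the job is handed in: Ribbed pattern on the blue-taped box's floor, studded on the yellow-taped box's, level, bar up, within 10 mm of centre, square within 0.17 rad; cover level on the blue-taped rim within 10 mm and 0.10 rad (any quarter turns); ring flat on the cover round its handle, within 10 mm; all at rest (all of step 1 and all of step 2 and all of step 3 and linear speed of each of ribbed_pattern, studded_pattern, cover, ring_weight below 0.02 m/s and angular speed of each of ribbed_pattern, studded_pattern, cover, ring_weight below 0.2 rad/s); the robot touches nothing.
It also fails if it takes over 118 s, if anything falls off the work surface, if the arm or the gripper's body presses on something with over 40 N, if the wrist force passes 120 N, or if a joint passes its speed limit or range.

## Working session

There is one attempt and no reset: what is moved stays moved. The work goes in short steps, Python scripts to look and compute and a tool call to move; the robot and the scene stay as the last step left them, time stands still between calls to the robot, and variables do not carry over. Pictures are saved under pics/ and viewed, at most 14 in all, crops included, and the job is handed in when it is done.

Besides the shell and the picture viewer there is one more tool, called after "Call:" by a JSON object that holds its "method" and its "body". drive_tool: Moves the arm, as the interface text tells. Its arguments: {"type":"object","properties":{"increments":{"type":"array"}},"required":["increments"]}

```bash
mkdir -p pics; ls
python3 - <<'E'
from workcell import bot
import cv2
for n in ["top","scene"]:
    s=bot.snapshot(n); cv2.imwrite(f"pics/{n}0.png",s["pixels"][:,:,::-1]); print(n,s["camera_matrix"],s["R"],s["t"])
print(bot.state())
E
```

```text
pics
top [[466.11981292   0.         317.73361232]
 [  0.         466.11981292 246.71289827]
 [  0.           0.           1.        ]] [[ 0.01720061 -0.99930051 -0.03320599]
 [-0.99307491 -0.01321436 -0.11673735]
 [ 0.11621689  0.03498399 -0.99260755]] [ 14.20501965 422.14571282 915.05482893]
scene [[524.94622915   0.         316.45134786]
 [  0.         524.94622915 227.39130839]
 [  0.           0.           1.        ]] [[-0.50350214  0.86398915  0.0028885 ]
 [ 0.6880171   0.40296961 -0.60352958]
 [-0.52260699 -0.3018911  -0.79733538]] [ 227.60356807 -274.67918596 1479.07090191]
{'t': 0.1, 'joint_pos': array([ 5.97602447e+01,  1.96318128e+01,  8.73715374e+01, -1.77878196e-04,
        7.30752837e+01, -8.36324708e+00]), 'qvel': array([-0.10522027, -0.03861487, -0.04203885, -0.03236956, -0.06162357,
        0.10809066]), 'effort': array([ 1.29296412e-03, -4.34445798e+01, -2.46491343e+01, -1.67815647e-04,
        4.52251043e-03, -1.13774274e-05]), 'ee_pos': array([195.40009087, 486.89575661, 230.70252034]), 'tcp_rot': array([-1.79922178e+02, -1.12688857e-02,  1.58123536e+02]), 'force': array([ 0.13144628, -0.1163385 ,  0.86868873]), 'ft_torque': array([-0.01601946,  0.01422444,  0.00194862]), 'grasp_force': 0.0, 'opening': 85.48155527072792}
```

View pics/top0.png

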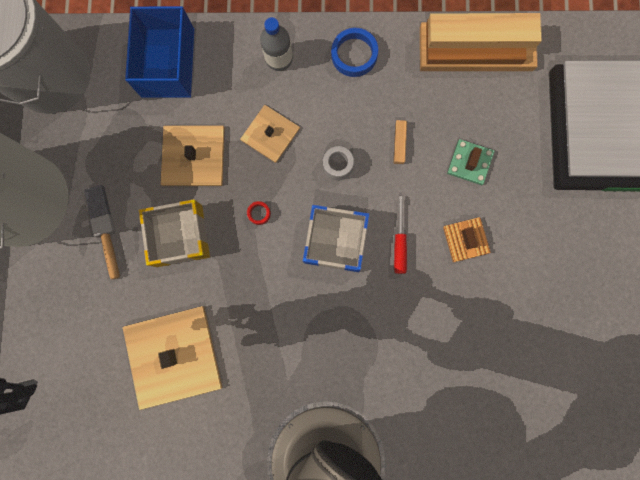

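View pics/scene0.png

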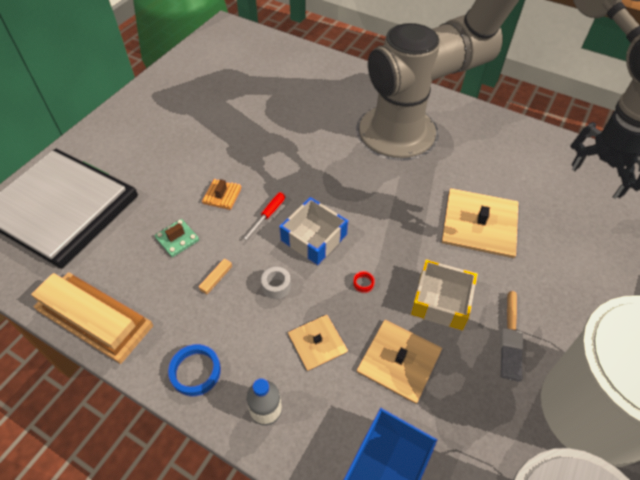

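```bash
cat > h.py <<'E'
from workcell import bot
import numpy as np, cv2
def cast(s,px,z):
    px=np.asarray(px,float).reshape(-1,2)
    d=np.c_[px,np.ones(len(px))]@np.linalg.inv(s["camera_matrix"]).T@s["R"]
    c=-s["R"].T@s["t"]
    return (c+d*((z-c[2])/d[:,2])[:,None])[:,:2]
def proj(s,X):
    q=s["R"]@np.asarray(X,float)+s["t"]; q=s["camera_matrix"]@q; return q[:2]/q[2]
def mask(s,lo,hi,box=None):
    hsv=cv2.cvtColor(s["pixels"],cv2.COLOR_RGB2HSV); m=cv2.inRange(hsv,np.array(lo),np.array(hi))
    if box is not None:
        k=np.zeros_like(m); x0,y0,x1,y1=box; k[y0:y1,x0:x1]=255; m&=k
    return m
def biggest(m): return max(cv2.findContours(m,cv2.RETR_EXTERNAL,cv2.CHAIN_APPROX_NONE)[0],key=cv2.contourArea)
def rect(s,pts,z):
    """min-area rectangle of pixels cast onto plane z: centre, sizes (long first), angle of long side"""
    p=cast(s,pts,z).astype(np.float32)
    b=cv2.boxPoints(cv2.minAreaRect(p)); e=b[1]-b[0]; f=b[2]-b[1]
    l=e if np.hypot(*e)>=np.hypot(*f) else f
    return b.mean(0).round(1), sorted([round(float(np.hypot(*e)),1),round(float(np.hypot(*f)),1)])[::-1], round(float(np.degrees(np.arctan2(l[1],l[0]))%180),1)
E
python3 - <<'E'
from h import *
s=bot.snapshot("top")
hsv=cv2.cvtColor(s["pixels"],cv2.COLOR_RGB2HSV)
for n,p in dict(ply=(175,140),green=(460,150),rib=(480,228),ribbar=(469,238),greenbar=(473,158),handle=(190,153),blue=(312,208),yel=(195,207),grey=(330,170),bench=(250,190),ring=(338,150)).items(): print(n,hsv[p[1],p[0]])
k=np.ones((3,3),np.uint8)
for n,lo,hi,bx,z in [("green",(60,50,50),(95,255,255),(440,130,505,195),12),("rib",(5,90,90),(22,255,255),(435,205,500,270),14),
  ("cover",(10,60,90),(28,255,255),(152,115,234,195),10),("small",(10,60,90),(28,255,255),(236,100,305,165),10),("big",(10,60,90),(28,255,255),(110,295,235,415),10)]:
    m=mask(s,lo,hi,bx); print(n,rect(s,biggest(m),z))
for n,lo,hi,bx in [("blue",(105,120,60),(125,255,255),(295,195,380,280)),("yellow",(20,150,110),(32,255,255),(130,190,215,275))]:
    m=mask(s,lo,hi,bx); y,x=np.nonzero(m); print(n,len(x),rect(s,np.c_[x,y],56))
for n,bx,z in [("ribbar",(450,220,485,255),42),("greenbar",(458,140,488,178),42),("handle",(180,140,200,165),38)]:
    for v in (60,85): 
        m=mask(s,(0,0,0),(180,255,v),bx); print(n,v,rect(s,biggest(m),z))
g=cv2.GaussianBlur(cv2.cvtColor(s["pixels"],cv2.COLOR_RGB2GRAY),(3,3),0)
m=mask(s,(0,0,125),(180,40,255),(318,140,360,180)); print("ring",rect(s,biggest(m),36))
for n,b in [("a",(120,110,360,280)),("b",(390,110,510,280))]: pass
cv2.imwrite("pics/crop1.png",cv2.resize(s["pixels"][110:280,130:370,::-1],None,fx=3.3,fy=3.3,interpolation=cv2.INTER_CUBIC))
w=bot.snapshot("wrist"); R=w["R"]; print("wrist cam centre",-R.T@w["t"],"axis",R[2],"f",w["camera_matrix"][0,0])
E
```

```text
ply [ 17 126 121]
green [ 68  80 162]
rib [ 13 162 145]
ribbar [ 11 141  94]
greenbar [ 12 143  91]
handle [ 7 56 41]
blue [110 172 169]
yel [ 22 232 146]
grey [ 12  30 169]
bench [ 17  36 113]
ring [ 13  27 168]
green (array([ 605.1, -291.4], dtype=float32), [78.2, 76.7], 161.3)
rib (array([ 442.4, -279.1], dtype=float32), [79.2, 77.0], 105.0)
cover (array([615.9, 290.1], dtype=float32), [132.8, 131.2], 90.2)
small (array([664.5, 127.2], dtype=float32), [95.5, 95.4], 146.9)
big (array([196.3, 311.8], dtype=float32), [174.0, 171.4], 105.5)
blue 349 (array([436.5, -14.7], dtype=float32), [116.5, 112.6], 171.6)
yellow 372 (array([443.7, 311.5], dtype=float32), [115.6, 115.0], 11.4)Traceback (most recent call last):
  File "<stdin>", line 13, in <module>
  File "h.py", line 15, in biggest
    def biggest(m): return max(cv2.findContours(m,cv2.RETR_EXTERNAL,cv2.CHAIN_APPROX_NONE)[0],key=cv2.contourArea)
                           ~~~^^^^^^^^^^^^^^^^^^^^^^^^^^^^^^^^^^^^^^^^^^^^^^^^^^^^^^^^^^^^^^^^^^^^^^^^^^^^^^^^^^^^
ValueError: max() iterable argument is empty
```

Run:
```python
from h import *
s=bot.snapshot("top")
for n,bx,z in [("ribbar",(450,220,485,255),42),("greenbar",(458,140,488,178),42),("handle",(180,140,200,165),38)]:
    for v in (60,80,105):
        try: print(n,v,rect(s,biggest(mask(s,(0,70 if n!="handle" else 0,0),(180,255,v),bx)),z))
        except ValueError: print(n,v,"none")
m=mask(s,(0,0,135),(180,50,255),(318,140,360,185)); print("ring",rect(s,biggest(m),36))
im=s["pixels"][:,:,::-1]
a=cv2.resize(im[110:280,130:370],None,fx=2.2,fy=2.2,interpolation=cv2.INTER_CUBIC);b=cv2.resize(im[110:280,385:505],None,fx=2.2,fy=2.2,interpolation=cv2.INTER_CUBIC)
cv2.imwrite("pics/crop1.png",np.hstack([a,b]))
w=bot.snapshot("wrist"); R=w["R"]; print("wrist cam centre",-R.T@w["t"],"axis",R[2],"f",w["camera_matrix"][0,0])
```

```text
ribbar 60 none
ribbar 80 (array([ 439.1, -270.3], dtype=float32), [35.7, 5.9], 14.6)
ribbar 105 (array([ 441.2, -277.6], dtype=float32), [39.0, 24.2], 17.0)
greenbar 60 none
greenbar 80 (array([ 600.9, -281.9], dtype=float32), [41.5, 15.8], 178.9)
greenbar 105 (array([ 602.1, -288.3], dtype=float32), [47.2, 19.9], 161.0)
handle 60 (array([612. , 286.3], dtype=float32), [28.2, 20.8], 2.8)
handle 80 (array([611.1, 287.3], dtype=float32), [30.1, 22.8], 2.8)
handle 105 (array([610. , 287.3], dtype=float32), [32.3, 22.8], 2.9)
ring (array([597.8, -17.9], dtype=float32), [61.0, 60.7], 90.5)
wrist cam centre [121.34879693 516.13161178 371.76124445] axis [ 0.28912454 -0.11780349 -0.95001544] f 402.5654571557964
```

View pics/crop1.png

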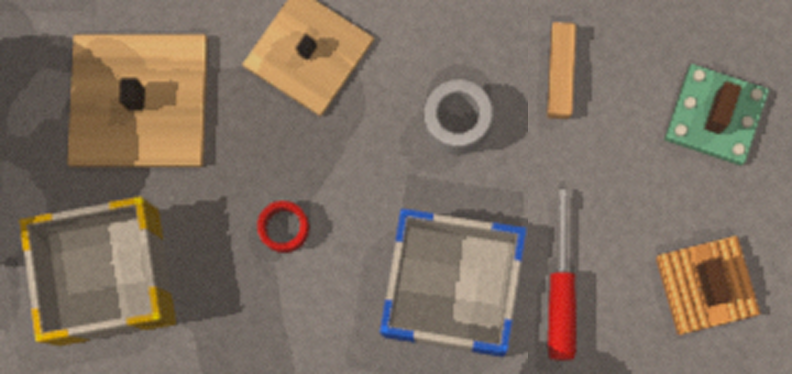

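The top view gives the coarse poses. In the crop the ribbed bar runs at about 15° and the green bar at about 161°. The 130 mm cover is the one at pixel (193,155). Next I move towards the yellow box to refine it with the wrist camera.

Call:
{"method": "drive_tool", "body": {"increments": [{"slide":[-0.95,-0.22,0],"dr":[0,0,0],"jaw":-0.06},{"slide":[-0.95,-0.22,0],"dr":[0,0,0],"jaw":-0.06},{"slide":[-0.95,-0.22,0],"dr":[0,0,0],"jaw":-0.06},{"slide":[-0.95,-0.22,0],"dr":[0,0,0],"jaw":-0.06},{"slide":[-0.95,-0.22,0],"dr":[0,0,0],"jaw":-0.06},{"slide":[-0.95,-0.22,0],"dr":[0,0,0],"jaw":-0.06},{"slide":[-0.95,-0.22,0],"dr":[0,0,0],"jaw":-0.06},{"slide":[0,0,0],"dr":[0,0,0],"jaw":-0.06},{"slide":[0,0,0],"dr":[0,0,0],"jaw":-0.06},{"slide":[0,0,0],"dr":[0,0,0],"jaw":-0.06}]}}

```text
t: 1.08
ee_pos: [419.1, 331.0, 231.0]
tcp_rot: [-180.0, -0.1, 158.1]
force: [-0.0, 0.1, -0.1]
opening: 40.1
grasp_force: 0.0
```

Run:
```python
from h import *
st=bot.state(); print(st["ee_pos"],st["tcp_rot"],st["opening"],st["t"])
s=bot.snapshot("wrist"); cv2.imwrite("pics/w1.png",s["pixels"][:,:,::-1])
c,b=[446,308],[436.5,-14.7]
print(proj(s,[446,308,56]),proj(s,[616,290,10]))
```

```text
[419.06139024 330.98481944 231.04643253] [-1.79981048e+02 -5.17198054e-02  1.58085098e+02] 40.06445419919373 1.0833
[305.91061775 249.38542368] [352.29681458 379.79117034]
```

View pics/w1.png

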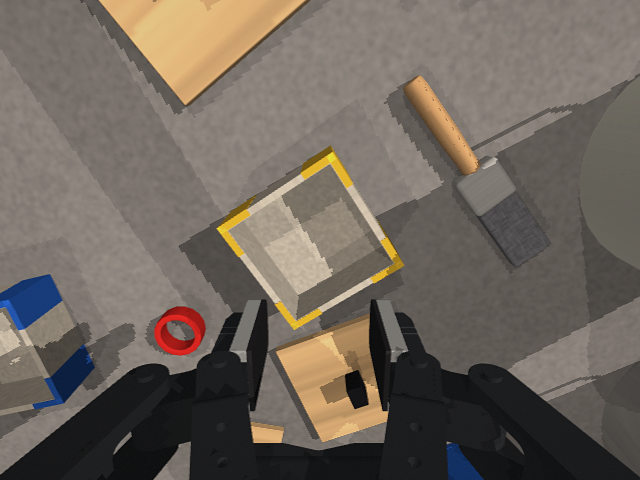

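The wrist view shows the yellow rim with corners near (332,149), (218,229), (296,328) and (403,264), and the cover's handle at (357,389).

Run:
```python
from h import *
s=bot.snapshot("wrist")
m=mask(s,(20,150,90),(33,255,255),(200,140,420,335)); y,x=np.nonzero(m); print(rect(s,np.c_[x,y],56))
c=cast(s,[(332,149),(218,229),(296,328),(403,264)],56); print(c,c.mean(0)); print(rect(s,[(332,149),(218,229),(296,328),(403,264)],56))
t=bot.snapshot("top")
m=mask(t,(20,150,90),(33,255,255),(130,190,215,275)); y,x=np.nonzero(m)
p=cast(t,np.c_[x,y],56); b=cv2.boxPoints(cv2.minAreaRect(p.astype(np.float32))); print("top corners",b.round(1))
```

```text
(array([443.1, 313.2], dtype=float32), [117.9, 114.4], 11.3)
[[377.17345187 358.35884084]
 [402.48523903 248.27139992]
 [511.20573945 272.00057202]
 [488.14602406 379.58589021]] [444.7526136  314.55417575]
(array([444.4, 315.2], dtype=float32), [113.0, 112.9], 102.3)
top corners [[370.6 355.5]
 [395.5 232.3]
 [514.2 256.3]
 [489.4 379.5]]
```

Call:
{"method": "drive_tool", "body": {"increments": [{"slide":[-0.33,-0.86,0],"dr":[0,0,0],"jaw":-0.06},{"slide":[-0.33,-0.86,0],"dr":[0,0,0],"jaw":-0.06},{"slide":[-0.33,-0.86,0],"dr":[0,0,0],"jaw":-0.06},{"slide":[-0.33,-0.86,0],"dr":[0,0,0],"jaw":-0.06},{"slide":[-0.33,-0.86,0],"dr":[0,0,0],"jaw":-0.06},{"slide":[-0.33,-0.86,0],"dr":[0,0,0],"jaw":-0.06},{"slide":[-0.33,-0.86,0],"dr":[0,0,0],"jaw":-0.06},{"slide":[-0.33,-0.86,0],"dr":[0,0,0],"jaw":-0.06},{"slide":[-0.33,-0.86,0],"dr":[0,0,0],"jaw":-0.06},{"slide":[0,0,0],"dr":[0,0,0],"jaw":-0.06}]}}

```text
t: 2.07
ee_pos: [414.3, -4.8, 231.6]
tcp_rot: [-179.9, 0.1, 157.9]
force: [0.7, 0.5, -0.2]
opening: 40.3
grasp_force: 0.0
```

Run:
```python
from h import *
bot.snapshot("wrist");s=bot.snapshot("wrist"); cv2.imwrite("pics/w2.png",s["pixels"][:,:,::-1])
st=bot.state(); print(st["ee_pos"])
m=mask(s,(105,120,50),(125,255,255),(180,120,440,350)); y,x=np.nonzero(m); print(rect(s,np.c_[x,y],56))
```

```text
[414.21883343  -0.92261562 231.50119154]
(array([435.7, -14.1], dtype=float32), [119.8, 113.3], 171.5)
```

View pics/w2.png

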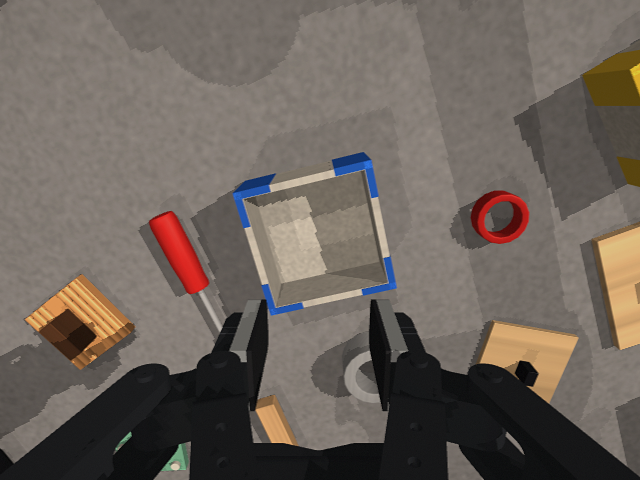

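The wrist view shows the blue rim with corners near (237,197), (370,160), (396,287) and (271,313). The ribbed pattern is at the left, around (70,335).

```bash
cat >> h.py <<'E'
def plan(x,y,z,yaw,rot_rows=0,note=""):
    """rows to print: turn spread over n rows with the shift resolved in the turning tool frame"""
    st=bot.state(); p=st["ee_pos"]; y0=st["tcp_rot"][2]; d=np.array([x,y,z])-p; dy=(yaw-y0+180)%360-180
    n=int(np.ceil(max(np.linalg.norm(d)/40.5,abs(dy)/5,1)))
    print(note,"n",n,"dyaw",round(dy,1),"d",d.round(1),"drz/row",round(-dy/5/n,2))
    for i in range(n):
        a=np.radians(y0+dy*i/n); c,s=np.cos(a),np.sin(a)
        print(np.round(np.array([c*d[0]+s*d[1],s*d[0]-c*d[1],-d[2]])/n/40,2).tolist())
E
python3 - <<'E'
from h import *
s=bot.snapshot("wrist")
q=[(237,197),(370,160),(396,287),(271,313)]
c=cast(s,q,56); print(c.round(1).tolist(),c.mean(0)); print(rect(s,q,56))
m=mask(s,(5,90,60),(22,255,255),(15,265,145,375)); print("rib wrist",rect(s,biggest(m),14))
plan(442,-279,140,195)
E
```

```text
[[379.8, -58.1], [391.9, 50.5], [502.3, 34.8], [485.0, -75.3]] [439.75868005 -12.01366553]
(array([439.3, -12.5], dtype=float32), [111.5, 111.4], 171.9)
rib wrist (array([ 443. , -273.9], dtype=float32), [83.9, 75.5], 105.0)
 n 8 dyaw 36.9 d [  27.8 -279.   -91.5] drz/row -0.92
[-0.41, -0.78, 0.29]
[-0.34, -0.81, 0.29]
[-0.28, -0.83, 0.29]
[-0.21, -0.85, 0.29]
[-0.14, -0.87, 0.29]
[-0.07, -0.87, 0.29]
[0.0, -0.88, 0.29]
[0.07, -0.87, 0.29]
```

Call:
{"method": "drive_tool", "body": {"increments": [{"slide":[-0.41,-0.78,0.29],"dr":[0,0,-0.92],"jaw":-0.06},{"slide":[-0.34,-0.81,0.29],"dr":[0,0,-0.92],"jaw":-0.06},{"slide":[-0.28,-0.83,0.29],"dr":[0,0,-0.92],"jaw":-0.06},{"slide":[-0.21,-0.85,0.29],"dr":[0,0,-0.92],"jaw":-0.06},{"slide":[-0.14,-0.87,0.29],"dr":[0,0,-0.92],"jaw":-0.06},{"slide":[-0.07,-0.87,0.29],"dr":[0,0,-0.92],"jaw":-0.06},{"slide":[0,-0.88,0.29],"dr":[0,0,-0.92],"jaw":-0.06},{"slide":[0.07,-0.87,0.29],"dr":[0,0,-0.92],"jaw":-0.06},{"slide":[0,0,0],"dr":[0,0,0],"jaw":-0.06},{"slide":[0,0,0],"dr":[0,0,0],"jaw":-0.06}]}}

```text
t: 3.05
ee_pos: [443.0, -279.2, 137.4]
tcp_rot: [179.9, -0.1, -165.1]
force: [0.2, -0.1, 0.2]
opening: 40.3
grasp_force: 0.0
```

Run:
```python
from h import *
bot.snapshot("wrist");s=bot.snapshot("wrist"); cv2.imwrite("pics/w3.png",s["pixels"][:,:,::-1])
st=bot.state(); print(st["ee_pos"],st["tcp_rot"]); print(proj(s,[442,-279,42]))
```

```text
[ 443.08989825 -277.89908788  138.46136888] [ 1.79940700e+02 -3.71445652e-03 -1.64995945e+02]
[318.84157635 240.5513785 ]
```

View pics/w3.png

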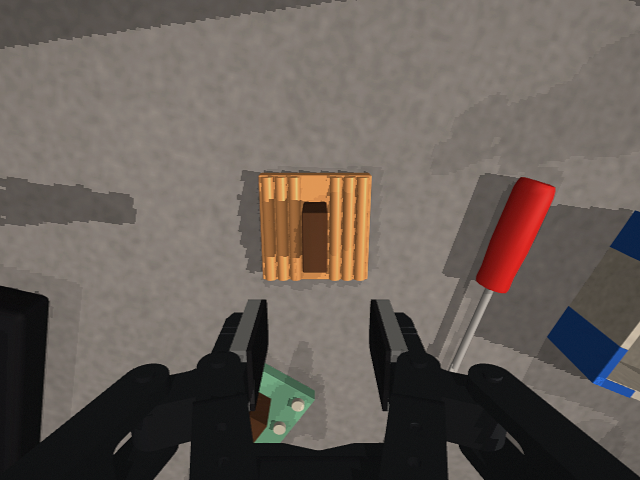

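The tool is aligned over the ribbed pattern. The bar top covers columns 302–327 and rows 213–273, with its centre near (315,243).

Run:
```python
from h import *
s=bot.snapshot("wrist"); c=cast(s,[(315,243)],42)[0]; print(c)
m=mask(s,(5,90,60),(22,255,255),(240,160,390,290)); print(rect(s,biggest(m),14))
plan(c[0],c[1],20,195)
```

```text
[ 444.43258558 -280.56017144]
(array([ 443.2, -281.7], dtype=float32), [76.6, 75.1], 15.0)
 n 3 dyaw -0.0 d [   1.3   -2.7 -118.8] drz/row 0.0
[-0.0, -0.02, 0.99]
[-0.0, -0.02, 0.99]
[-0.0, -0.02, 0.99]
```

Call:
{"method": "drive_tool", "body": {"increments": [{"slide":[0,-0.02,0.85],"dr":[0,0,0],"jaw":-0.06},{"slide":[0,-0.02,0.85],"dr":[0,0,0],"jaw":-0.06},{"slide":[0,-0.02,0.85],"dr":[0,0,0],"jaw":-0.06},{"slide":[0,0,0.4],"dr":[0,0,0],"jaw":-0.06},{"slide":[0,0,0],"dr":[0,0,0],"jaw":-0.06},{"slide":[0,0,0],"dr":[0,0,0],"jaw":-1},{"slide":[0,0,0],"dr":[0,0,0],"jaw":-1},{"slide":[0,0,0],"dr":[0,0,0],"jaw":-1},{"slide":[0,0,0],"dr":[0,0,0],"jaw":-1},{"slide":[0,0,0],"dr":[0,0,0],"jaw":-1}]}}

```text
t: 4.03
ee_pos: [444.3, -282.6, 22.4]
tcp_rot: [-179.8, 0.1, -165.1]
force: [0.9, 2.3, 7.8]
opening: 14.2
grasp_force: 61.5
```

Call:
{"method": "drive_tool", "body": {"increments": [{"slide":[0,0,-0.2],"dr":[0,0,0],"jaw":-1},{"slide":[0,0,-0.5],"dr":[0,0,0],"jaw":-1},{"slide":[0,0,-0.9],"dr":[0,0,0],"jaw":-1},{"slide":[0,0,-0.9],"dr":[0,0,0],"jaw":-1},{"slide":[0,0,-0.9],"dr":[0,0,0],"jaw":-1},{"slide":[0,0,0],"dr":[0,0,0],"jaw":-1},{"slide":[0,0,0],"dr":[0,0,0],"jaw":-1}]}}

```text
t: 4.62
ee_pos: [444.0, -283.1, 159.3]
tcp_rot: [-179.7, 0.2, -165.1]
force: [0.1, -0.3, -2.6]
opening: 14.6
grasp_force: 60.3
```

Run:
```python
from h import *
bot.snapshot("wrist");s=bot.snapshot("wrist"); cv2.imwrite("pics/w4.png",s["pixels"][:,:,::-1])
st=bot.state(); print(st["ee_pos"],st["tcp_rot"],st["opening"])
plan(438.7,-12.8,150,171.8)
```

```text
[ 442.46479958 -281.84272277  156.07140068] [ 1.79948409e+02 -3.68688873e-02 -1.65083562e+02] 14.78668986448944
 n 7 dyaw -23.1 d [ -3.8 269.   -6.1] drz/row 0.66
[-0.23, 0.93, 0.02]
[-0.18, 0.94, 0.02]
[-0.13, 0.95, 0.02]
[-0.07, 0.96, 0.02]
[-0.02, 0.96, 0.02]
[0.04, 0.96, 0.02]
[0.1, 0.96, 0.02]
```

View pics/w4.png

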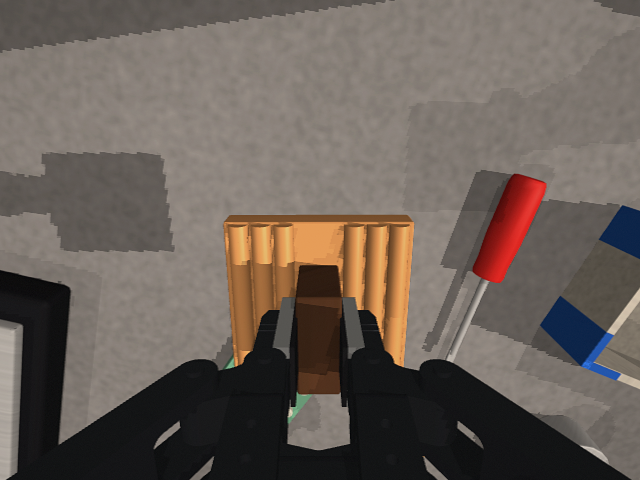

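The pattern is held level. I carry it to the blue box.

Call:
{"method": "drive_tool", "body": {"increments": [{"slide":[-0.23,0.93,0.02],"dr":[0,0,0.66],"jaw":-1},{"slide":[-0.18,0.94,0.02],"dr":[0,0,0.66],"jaw":-1},{"slide":[-0.13,0.95,0.02],"dr":[0,0,0.66],"jaw":-1},{"slide":[-0.07,0.96,0.02],"dr":[0,0,0.66],"jaw":-1},{"slide":[-0.02,0.96,0.02],"dr":[0,0,0.66],"jaw":-1},{"slide":[0.04,0.96,0.02],"dr":[0,0,0.66],"jaw":-1},{"slide":[0.1,0.96,0.02],"dr":[0,0,0.66],"jaw":-1},{"slide":[0,0,0],"dr":[0,0,0],"jaw":-1},{"slide":[0,0,0],"dr":[0,0,0],"jaw":-1},{"slide":[0,0,0],"dr":[0,0,0],"jaw":-1}]}}

```text
t: 5.55
ee_pos: [438.8, -13.4, 150.0]
tcp_rot: [-180.0, -0.1, 171.9]
force: [-0.5, -1.4, -0.7]
opening: 14.7
grasp_force: 60.2
```

Run:
```python
from h import *
bot.snapshot("wrist");s=bot.snapshot("wrist"); cv2.imwrite("pics/w5.png",s["pixels"][:,:,::-1])
st=bot.state(); print(st["ee_pos"],st["tcp_rot"],st["opening"])
plan(438.7,-12.8,29,171.8)
```

```text
[439.1843109  -14.36790698 150.31293686] [-1.79993439e+02 -6.47938346e-02  1.71762742e+02] 14.740540870379474
 n 3 dyaw 0.0 d [  -0.5    1.6 -121.3] drz/row -0.0
[0.01, 0.01, 1.01]
[0.01, 0.01, 1.01]
[0.01, 0.01, 1.01]
```

View pics/w5.png

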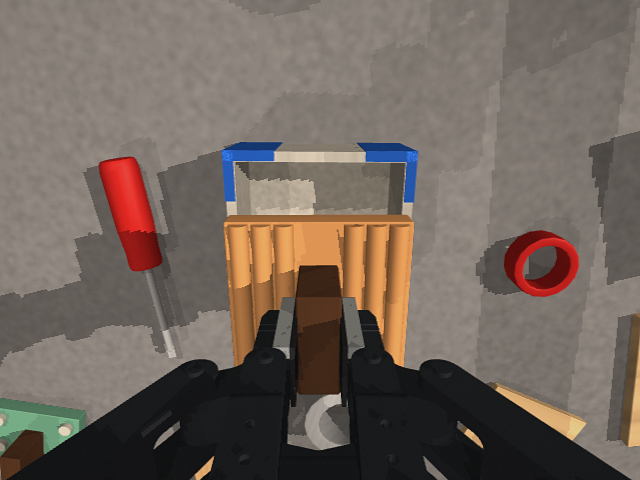

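The held pattern lines up square with the blue box. The rim's outer edge is near row 151 and the board's front edge near row 223. I check the distances numerically.

Run:
```python
from h import *
s=bot.snapshot("wrist"); p=bot.state()["ee_pos"][:2]; a=np.radians(171.8); T=np.array([[np.cos(a),np.sin(a)],[np.sin(a),-np.cos(a)]])
g=s["pixels"].astype(int)
for r in list(range(140,166,2))+list(range(212,232,2)): print(r,g[r,260],g[r,320])
for n,q,z in [("rimL",(224,151),56),("rimR",(417,151),56),("rim in",(320,161),56),("patL",(226,223),140),("patR",(412,223),140)]: print(n,T@(cast(s,[q],z)[0]-p))
```

```text
140 [136 128 121] [129 122 115]
142 [ 19  51 111] [126 120 113]
144 [ 21  55 111] [130 121 107]
146 [ 20  55 111] [130 120 107]
148 [ 20  54 109] [129 120 107]
150 [ 40  96 189] [127 117 104]
152 [ 38  93 184] [214 199 177]
154 [ 40  95 185] [211 197 175]
156 [ 38  92 183] [212 197 176]
158 [ 37  92 184] [211 196 175]
160 [ 77 117 185] [215 200 178]
162 [106  98  86] [120 111 100]
164 [105  96  86] [125 116 103]
212 [199 184 164] [146 136 122]
214 [205 193 174] [145 126 108]
216 [145  95  53] [147  97  54]
218 [150  99  55] [151  99  57]
220 [151 101  56] [151 101  56]
222 [227 151  86] [229 155  87]
224 [188 124  70] [221 148  84]
226 [143  94  53] [221 148  84]
228 [236 167  95] [221 148  84]
230 [233 165  92] [221 149  84]
rimL [ 55.66812904 -54.96451731]
rimR [55.69224465 55.82215555]
rim in [49.99837021  0.16577086]
patL [ 36.6629483  -36.77504906]
patR [36.69460166 35.83746432]
```

Call:
{"method": "drive_tool", "body": {"increments": [{"slide":[0.03,0.02,0.8],"dr":[0,0,0],"jaw":-1},{"slide":[0,0,0.8],"dr":[0,0,0],"jaw":-1},{"slide":[0,0,0.7],"dr":[0,0,0],"jaw":-1},{"slide":[0,0,0.4],"dr":[0,0,0],"jaw":-1},{"slide":[0,0,0.2],"dr":[0,0,0],"jaw":-1},{"slide":[0,0,0.1],"dr":[0,0,0],"jaw":-1},{"slide":[0,0,0],"dr":[0,0,0],"jaw":-1},{"slide":[0,0,0],"dr":[0,0,0],"jaw":-1}]}}

```text
t: 6.37
ee_pos: [439.0, -12.9, 31.6]
tcp_rot: [-180.0, 0.1, 171.8]
force: [-0.8, 0.7, -0.7]
opening: 14.9
grasp_force: 60.2
```

Call:
{"method": "drive_tool", "body": {"increments": [{"slide":[0,0,0.06],"dr":[0,0,0],"jaw":-1},{"slide":[0,0,0],"dr":[0,0,0],"jaw":-1},{"slide":[0,0,0],"dr":[0,0,0],"jaw":-0.06},{"slide":[0,0,0],"dr":[0,0,0],"jaw":-0.06},{"slide":[0,0,0],"dr":[0,0,0],"jaw":-0.06},{"slide":[0,0,-0.3],"dr":[0,0,0],"jaw":-0.06},{"slide":[0,0,-0.8],"dr":[0,0,0],"jaw":-0.06},{"slide":[0,0,-0.9],"dr":[0,0,0],"jaw":-0.06},{"slide":[0,0,-0.9],"dr":[0,0,0],"jaw":-0.06},{"slide":[0,0,0],"dr":[0,0,0],"jaw":-0.06}]}}

```text
t: 7.2
ee_pos: [441.8, -13.0, 150.7]
tcp_rot: [-180.0, 0.7, 171.8]
force: [1.0, 0.3, -0.1]
opening: 39.8
grasp_force: 0.0
```

Run:
```python
from h import *
bot.snapshot("wrist");s=bot.snapshot("wrist"); cv2.imwrite("pics/w6.png",s["pixels"][:,:,::-1])
st=bot.state(); print(st["ee_pos"],st["tcp_rot"],st["opening"])
plan(603,-290,140,161.2)
```

```text
[439.03106606 -12.4943138  145.8880892 ] [-179.99098618    0.22016031  171.83449271] 40.07357787377961
 n 8 dyaw -10.6 d [ 164.  -277.5   -5.9] drz/row 0.27
[-0.63, -0.79, 0.02]
[-0.65, -0.77, 0.02]
[-0.67, -0.76, 0.02]
[-0.68, -0.74, 0.02]
[-0.7, -0.72, 0.02]
[-0.72, -0.71, 0.02]
[-0.73, -0.69, 0.02]
[-0.75, -0.67, 0.02]
```

View pics/w6.png

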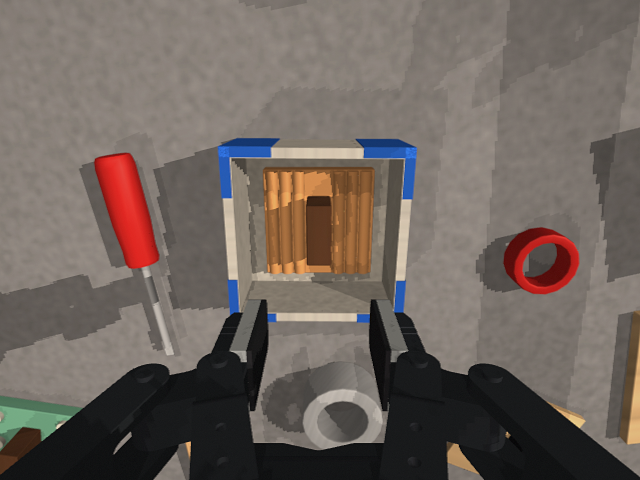

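The ribbed pattern lies centred and square in the blue box, spanning columns 264–373 and rows 168–275. Next is the green pattern.

Call:
{"method": "drive_tool", "body": {"increments": [{"slide":[-0.63,-0.79,0.02],"dr":[0,0,0.27],"jaw":-0.06},{"slide":[-0.65,-0.77,0.02],"dr":[0,0,0.27],"jaw":-0.06},{"slide":[-0.67,-0.76,0.02],"dr":[0,0,0.27],"jaw":-0.06},{"slide":[-0.68,-0.74,0.02],"dr":[0,0,0.27],"jaw":-0.06},{"slide":[-0.7,-0.72,0.02],"dr":[0,0,0.27],"jaw":-0.06},{"slide":[-0.72,-0.71,0.02],"dr":[0,0,0.27],"jaw":-0.06},{"slide":[-0.73,-0.69,0.02],"dr":[0,0,0.27],"jaw":-0.06},{"slide":[-0.75,-0.67,0.02],"dr":[0,0,0.27],"jaw":-0.06},{"slide":[0,0,0],"dr":[0,0,0],"jaw":-0.06},{"slide":[0,0,0],"dr":[0,0,0],"jaw":-0.06}]}}

```text
t: 8.13
ee_pos: [601.2, -291.6, 134.4]
tcp_rot: [179.9, -0.3, 160.9]
force: [-0.7, 0.6, -0.8]
opening: 40.2
grasp_force: 0.0
```

Run:
```python
from h import *
bot.snapshot("wrist");s=bot.snapshot("wrist"); cv2.imwrite("pics/w7.png",s["pixels"][:,:,::-1])
st=bot.state(); print(st["ee_pos"],st["tcp_rot"],st["opening"])
m=mask(s,(60,50,30),(95,255,255),(200,120,440,330)); r=rect(s,biggest(m),12); print(r)
plan(*r[0],20,161.2)
```

```text
[ 600.87943549 -289.34219052  136.02117463] [179.92632015  -0.21796985 161.03031024] 40.15058327859949
(array([ 606.1, -291.9], dtype=float32), [76.8, 75.3], 161.2)
 n 3 dyaw 0.2 d [   5.2   -2.6 -116. ] drz/row -0.01
[-0.05, -0.01, 0.97]
[-0.05, -0.01, 0.97]
[-0.05, -0.01, 0.97]
```

View pics/w7.png

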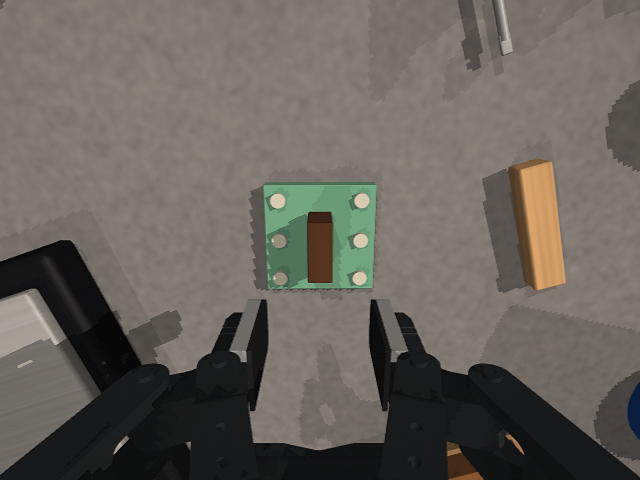

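The green pattern is centred under the tool, with the bar at columns 308–332. I grasp and lift it.

Call:
{"method": "drive_tool", "body": {"increments": [{"slide":[-0.05,-0.01,0.82],"dr":[0,0,0],"jaw":-0.06},{"slide":[-0.05,-0.01,0.82],"dr":[0,0,0],"jaw":-0.06},{"slide":[-0.03,0,0.82],"dr":[0,0,0],"jaw":-0.06},{"slide":[0,0,0.4],"dr":[0,0,0],"jaw":-0.06},{"slide":[0,0,0],"dr":[0,0,0],"jaw":-0.06},{"slide":[0,0,0],"dr":[0,0,0],"jaw":-1},{"slide":[0,0,0],"dr":[0,0,0],"jaw":-1},{"slide":[0,0,0],"dr":[0,0,0],"jaw":-1},{"slide":[0,0,0],"dr":[0,0,0],"jaw":-1},{"slide":[0,0,0],"dr":[0,0,0],"jaw":-1}]}}

```text
t: 9.07
ee_pos: [607.5, -293.0, 25.9]
tcp_rot: [-180.0, 0.2, 161.0]
force: [0.3, 2.3, 6.9]
opening: 14.2
grasp_force: 63.2
```

Call:
{"method": "drive_tool", "body": {"increments": [{"slide":[0,0,-0.2],"dr":[0,0,0],"jaw":-1},{"slide":[0,0,-0.5],"dr":[0,0,0],"jaw":-1},{"slide":[0,0,-0.9],"dr":[0,0,0],"jaw":-1},{"slide":[0,0,-0.9],"dr":[0,0,0],"jaw":-1},{"slide":[0,0,-0.8],"dr":[0,0,0],"jaw":-1},{"slide":[0,0,0],"dr":[0,0,0],"jaw":-1},{"slide":[0,0,0],"dr":[0,0,0],"jaw":-1},{"slide":[0,0,0],"dr":[0,0,0],"jaw":-1}]}}

```text
t: 9.73
ee_pos: [606.0, -292.5, 155.2]
tcp_rot: [180.0, -0.1, 161.0]
force: [-0.3, -0.5, -0.7]
opening: 14.5
grasp_force: 62.1
```

Run:
```python
from h import *
st=bot.state(); print(st["opening"],st["tcp_rot"])
plan(444.5,314.5,150,191.7)
```

```text
14.455938050025797 [ 1.79984446e+02 -6.76163820e-02  1.61020192e+02]
 n 16 dyaw 30.7 d [-161.5  607.    -5.2] drz/row -0.38
[0.55, 0.81, 0.01]
[0.52, 0.83, 0.01]
[0.49, 0.85, 0.01]
[0.46, 0.87, 0.01]
[0.43, 0.88, 0.01]
[0.4, 0.89, 0.01]
[0.37, 0.91, 0.01]
[0.34, 0.92, 0.01]
[0.31, 0.93, 0.01]
[0.28, 0.94, 0.01]
[0.25, 0.95, 0.01]
[0.22, 0.96, 0.01]
[0.19, 0.96, 0.01]
[0.15, 0.97, 0.01]
[0.12, 0.97, 0.01]
[0.09, 0.98, 0.01]
```

Call:
{"method": "drive_tool", "body": {"increments": [{"slide":[0.55,0.81,0.01],"dr":[0,0,-0.38],"jaw":-1},{"slide":[0.52,0.83,0.01],"dr":[0,0,-0.38],"jaw":-1},{"slide":[0.49,0.85,0.01],"dr":[0,0,-0.38],"jaw":-1},{"slide":[0.46,0.87,0.01],"dr":[0,0,-0.38],"jaw":-1},{"slide":[0.43,0.88,0.01],"dr":[0,0,-0.38],"jaw":-1},{"slide":[0.4,0.89,0.01],"dr":[0,0,-0.38],"jaw":-1},{"slide":[0.37,0.91,0.01],"dr":[0,0,-0.38],"jaw":-1},{"slide":[0.34,0.92,0.01],"dr":[0,0,-0.38],"jaw":-1}]}}

```text
t: 10.4
ee_pos: [524.6, 12.3, 150.7]
tcp_rot: [180.0, -0.2, 176.3]
force: [0.2, -0.4, -0.1]
opening: 14.3
grasp_force: 62.1
```

Call:
{"method": "drive_tool", "body": {"increments": [{"slide":[0.31,0.93,0.01],"dr":[0,0,-0.38],"jaw":-1},{"slide":[0.28,0.94,0.01],"dr":[0,0,-0.38],"jaw":-1},{"slide":[0.25,0.95,0.01],"dr":[0,0,-0.38],"jaw":-1},{"slide":[0.22,0.96,0.01],"dr":[0,0,-0.38],"jaw":-1},{"slide":[0.19,0.96,0.01],"dr":[0,0,-0.38],"jaw":-1},{"slide":[0.15,0.97,0.01],"dr":[0,0,-0.38],"jaw":-1},{"slide":[0.12,0.97,0.01],"dr":[0,0,-0.38],"jaw":-1},{"slide":[0.09,0.98,0.01],"dr":[0,0,-0.38],"jaw":-1},{"slide":[0,0,0],"dr":[0,0,0],"jaw":-1},{"slide":[0,0,0],"dr":[0,0,0],"jaw":-1}]}}

```text
t: 11.23
ee_pos: [444.8, 315.5, 147.4]
tcp_rot: [-179.9, -0.2, -168.3]
force: [-1.0, -0.8, -1.3]
opening: 14.5
grasp_force: 62.1
```

Run:
```python
from h import *
bot.snapshot("wrist");bot.snapshot("wrist");s=bot.snapshot("wrist"); cv2.imwrite("pics/w8.png",s["pixels"][:,:,::-1])
st=bot.state(); print(st["ee_pos"],st["tcp_rot"],st["opening"])
plan(444.5,314.5,32,191.7)
```

```text
[446.48460674 313.04933034 148.32451821] [-1.79947797e+02 -1.18404983e-01 -1.68641114e+02] 14.535235810306505
 n 3 dyaw 0.3 d [  -2.     1.5 -116.3] drz/row -0.02
[0.01, 0.02, 0.97]
[0.01, 0.02, 0.97]
[0.01, 0.02, 0.97]
```

View pics/w8.png

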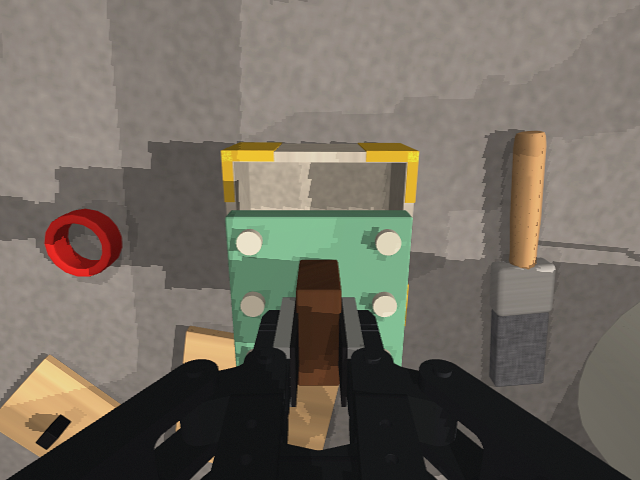

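The rim's front edge runs along row 151 (columns 222–418). The board's edge is near row 216 (columns 228–411), and it looks square.

Run:
```python
from h import *
s=bot.snapshot("wrist"); st=bot.state(); p=st["ee_pos"][:2]; a=np.radians(st["tcp_rot"][2]); T=np.array([[np.cos(a),np.sin(a)],[np.sin(a),-np.cos(a)]])
g=s["pixels"].astype(int); print(st["ee_pos"])
for r in list(range(144,166,2))+list(range(208,222,2)): print(r,g[r,250],g[r,320])
zt=st["ee_pos"][2]-24+12
for n,q,z in [("rimL",(222,151),56),("rimR",(418,151),56),("rim in",(320,162),56),("patL",(229,217),zt),("patR",(411,217),zt)]: print(n,T@(cast(s,[q],z)[0]-p))
```

```text
[446.80877852 312.87592648 148.63247643]
144 [124  97  24] [112 103  93]
146 [124  97  25] [112 103  93]
148 [118  92  23] [111 102  91]
150 [242 200  50] [103  97  86]
152 [237 196  50] [224 209 186]
154 [237 196  50] [222 208 184]
156 [237 196  50] [221 207 184]
158 [237 195  48] [222 207 184]
160 [234 206 115] [226 212 189]
162 [183 170 151] [128 120 107]
164 [182 169 150] [135 125 111]
208 [164 153 136] [152 141 126]
210 [ 85 106  86] [ 84 105  85]
212 [65 95 74] [65 97 73]
214 [65 95 75] [67 97 78]
216 [ 70 105  81] [ 70 102  80]
218 [127 183 144] [125 183 142]
220 [131 192 149] [132 193 149]
rimL [ 56.41484428 -55.76009342]
rimR [56.60033946 55.81493745]
rim in [50.30587819  0.07103558]
patL [ 39.17797426 -35.77684775]
patR [39.3197796  35.58414247]
```

Call:
{"method": "drive_tool", "body": {"increments": [{"slide":[-0.01,0,0.8],"dr":[0,0,0],"jaw":-1},{"slide":[0,0,0.8],"dr":[0,0,0],"jaw":-1},{"slide":[0,0,0.65],"dr":[0,0,0],"jaw":-1},{"slide":[0,0,0.4],"dr":[0,0,0],"jaw":-1},{"slide":[0,0,0.2],"dr":[0,0,0],"jaw":-1},{"slide":[0,0,0.05],"dr":[0,0,0],"jaw":-1},{"slide":[0,0,0],"dr":[0,0,0],"jaw":-1},{"slide":[0,0,0],"dr":[0,0,0],"jaw":-1},{"slide":[0,0,0],"dr":[0,0,0],"jaw":-1}]}}

```text
t: 12.18
ee_pos: [448.0, 314.6, 34.6]
tcp_rot: [180.0, 0.1, -168.6]
force: [0.2, 0.2, -0.3]
opening: 14.6
grasp_force: 62.1
```

Call:
{"method": "drive_tool", "body": {"increments": [{"slide":[0.04,0,0.06],"dr":[0,0,0],"jaw":-1},{"slide":[0,0,0.05],"dr":[0,0,0],"jaw":-1},{"slide":[0,0,0],"dr":[0,0,0],"jaw":-1},{"slide":[0,0,0],"dr":[0,0,0],"jaw":-1},{"slide":[0,0,0],"dr":[0,0,0],"jaw":-1}]}}

```text
t: 12.6
ee_pos: [446.4, 314.5, 31.8]
tcp_rot: [180.0, 0.2, -168.6]
force: [-5.1, -3.4, 19.0]
opening: 14.3
grasp_force: 64.7
```

Call:
{"method": "drive_tool", "body": {"increments": [{"slide":[0,0,-0.03],"dr":[0,0,0],"jaw":-1},{"slide":[0,0,0],"dr":[0,0,0],"jaw":-0.06},{"slide":[0,0,0],"dr":[0,0,0],"jaw":-0.06},{"slide":[0,0,0],"dr":[0,0,0],"jaw":-0.06},{"slide":[0,0,-0.3],"dr":[0,0,0],"jaw":-0.06},{"slide":[0,0,-0.8],"dr":[0,0,0],"jaw":-0.06},{"slide":[0,0,-0.9],"dr":[0,0,0],"jaw":-0.06},{"slide":[0,0,-0.9],"dr":[0,0,0],"jaw":-0.06},{"slide":[0,0,0],"dr":[0,0,0],"jaw":-0.06},{"slide":[0,0,0],"dr":[0,0,0],"jaw":-0.06}]}}

```text
t: 13.43
ee_pos: [446.6, 314.7, 148.1]
tcp_rot: [179.9, 0.3, -168.6]
force: [-0.7, -0.8, -0.2]
opening: 40.1
grasp_force: 0.0
```

Run:
```python
from h import *
bot.snapshot("wrist");bot.snapshot("wrist");s=bot.snapshot("wrist"); cv2.imwrite("pics/w9.png",s["pixels"][:,:,::-1])
st=bot.state(); print(st["ee_pos"],st["tcp_rot"],st["opening"])
m=mask(s,(60,50,30),(95,255,255),(200,120,440,330)); print(rect(s,biggest(m),18))
m=mask(s,(20,150,80),(33,255,255),(200,120,440,330)); y,x=np.nonzero(m); print(rect(s,np.c_[x,y],56))
plan(612,290,130,180)
```

```text
[444.65704944 313.57909778 144.64024562] [-1.79956519e+02 -1.56158856e-01 -1.68574702e+02] 40.065802795789196
(array([444.8, 313.1], dtype=float32), [75.9, 75.0], 11.5)
(array([443.4, 312.5], dtype=float32), [117.3, 112.9], 11.4)
 n 5 dyaw -11.4 d [167.3 -23.6 -14.6] drz/row 0.46
[-0.8, -0.28, 0.07]
[-0.81, -0.25, 0.07]
[-0.82, -0.22, 0.07]
[-0.82, -0.18, 0.07]
[-0.83, -0.15, 0.07]
```

View pics/w9.png

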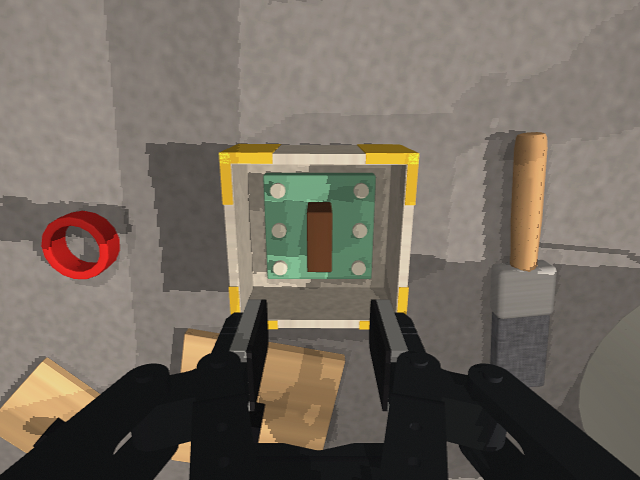

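The green pattern is centred and square in the yellow box, spanning columns 265–375 and rows 173–278. Next is the cover.

Call:
{"method": "drive_tool", "body": {"increments": [{"slide":[-0.8,-0.28,0.07],"dr":[0,0,0.46],"jaw":-0.06},{"slide":[-0.81,-0.25,0.07],"dr":[0,0,0.46],"jaw":-0.06},{"slide":[-0.82,-0.22,0.07],"dr":[0,0,0.46],"jaw":-0.06},{"slide":[-0.82,-0.18,0.07],"dr":[0,0,0.46],"jaw":-0.06},{"slide":[-0.83,-0.15,0.07],"dr":[0,0,0.46],"jaw":-0.06},{"slide":[0,0,0],"dr":[0,0,0],"jaw":-0.06},{"slide":[0,0,0],"dr":[0,0,0],"jaw":-0.06},{"slide":[0,0,0],"dr":[0,0,0],"jaw":-0.06}]}}

```text
t: 14.25
ee_pos: [611.8, 290.3, 130.0]
tcp_rot: [-179.9, -0.2, 179.9]
force: [0.0, 0.5, -0.1]
opening: 40.0
grasp_force: 0.0
```

Run:
```python
from h import *
bot.snapshot("wrist");bot.snapshot("wrist");s=bot.snapshot("wrist"); cv2.imwrite("pics/w10.png",s["pixels"][:,:,::-1])
st=bot.state(); print(st["ee_pos"],st["tcp_rot"],st["opening"])
m=mask(s,(8,60,60),(28,255,255)); m[320:]=0; c=biggest(m); print(cv2.boundingRect(c),rect(s,c,10))
h=mask(s,(0,0,0),(180,255,60),(270,150,370,290)); c=biggest(h); print(cv2.boundingRect(c),rect(s,c,38))
plan(615,290,16,180)
```

```text
[611.83814536 291.00382965 132.04301877] [-1.79994682e+02 -4.87099647e-02  1.79992374e+02] 40.13567421045412
(220, 141, 203, 179) (array([616.3, 291.9], dtype=float32), [129.3, 127.3], 90.4)
(309, 223, 26, 48) (array([614. , 291.8], dtype=float32), [30.7, 15.3], 0.1)
 n 3 dyaw 0.0 d [   3.2   -1.  -116. ] drz/row -0.0
[-0.03, -0.01, 0.97]
[-0.03, -0.01, 0.97]
[-0.03, -0.01, 0.97]
```

View pics/w10.png

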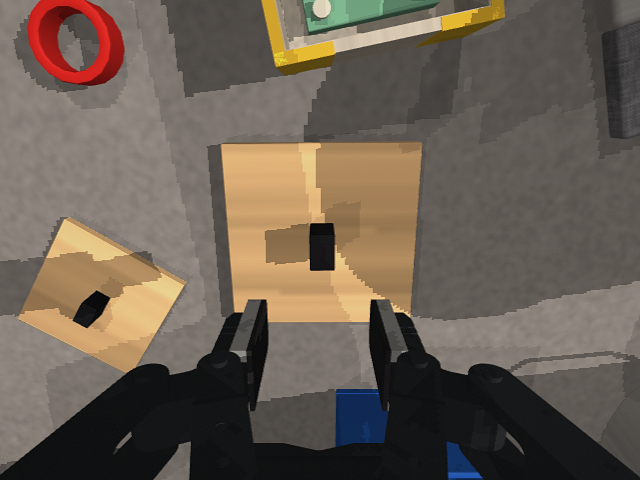

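The cover is centred under the tool, its handle along the tool x axis at columns 309–335. I grasp it and lift.

Call:
{"method": "drive_tool", "body": {"increments": [{"slide":[-0.06,0.02,0.85],"dr":[0,0,0],"jaw":-0.06},{"slide":[-0.04,0,0.85],"dr":[0,0,0],"jaw":-0.06},{"slide":[0,0,0.8],"dr":[0,0,0],"jaw":-0.06},{"slide":[0,0,0.35],"dr":[0,0,0],"jaw":-0.06},{"slide":[0,0,0.07],"dr":[0,0,0],"jaw":-0.06},{"slide":[0,0,0],"dr":[0,0,0],"jaw":-0.06},{"slide":[0,0,0],"dr":[0,0,0],"jaw":-0.06},{"slide":[0,0,0],"dr":[0,0,0],"jaw":-0.06}]}}

```text
t: 15.07
ee_pos: [618.1, 292.0, 17.7]
tcp_rot: [179.9, 0.2, 179.9]
force: [-0.4, -0.0, -1.4]
opening: 40.2
grasp_force: 0.0
```

Call:
{"method": "drive_tool", "body": {"increments": [{"slide":[0,0,0],"dr":[0,0,0],"jaw":-1},{"slide":[0,0,0],"dr":[0,0,0],"jaw":-1},{"slide":[0,0,0],"dr":[0,0,0],"jaw":-1},{"slide":[0,0,0],"dr":[0,0,0],"jaw":-1},{"slide":[0,0,0],"dr":[0,0,0],"jaw":-1},{"slide":[0,0,0],"dr":[0,0,0],"jaw":-1}]}}

```text
t: 15.57
ee_pos: [617.8, 291.7, 17.0]
tcp_rot: [179.9, 0.1, 179.9]
force: [0.0, -0.1, 6.5]
opening: 14.5
grasp_force: 61.6
```

Call:
{"method": "drive_tool", "body": {"increments": [{"slide":[0,0,-0.2],"dr":[0,0,0],"jaw":-1},{"slide":[0,0,-0.5],"dr":[0,0,0],"jaw":-1},{"slide":[0,0,-0.9],"dr":[0,0,0],"jaw":-1},{"slide":[0,0,-0.9],"dr":[0,0,0],"jaw":-1},{"slide":[0,0,-0.9],"dr":[0,0,0],"jaw":-1},{"slide":[0,0,-0.4],"dr":[0,0,0],"jaw":-1},{"slide":[0,0,0],"dr":[0,0,0],"jaw":-1},{"slide":[0,0,0],"dr":[0,0,0],"jaw":-1},{"slide":[0,0,0],"dr":[0,0,0],"jaw":-1}]}}

```text
t: 16.32
ee_pos: [615.9, 290.9, 165.3]
tcp_rot: [-179.9, -0.2, 179.9]
force: [0.6, -1.3, -1.9]
opening: 14.7
grasp_force: 60.4
```

Run:
```python
from h import *
bot.snapshot("wrist");bot.snapshot("wrist");s=bot.snapshot("wrist")
st=bot.state(); print(st["ee_pos"],st["tcp_rot"],st["opening"])
zt=st["ee_pos"][2]-7
m=mask(s,(8,60,60),(28,255,255)); m[330:]=0; c=biggest(m).reshape(-1,2); P=cast(s,c,zt)-st["ee_pos"][:2]
a=np.radians(st["tcp_rot"][2]); T=np.array([[np.cos(a),np.sin(a)],[np.sin(a),-np.cos(a)]]); q=P@T.T; 
print("front edge x max",np.percentile(q[:,0],[90,97,100]),"y",q[:,1].min(),q[:,1].max())
f=c[(c[:,1]<np.percentile(c[:,1],30))]; print(f[:,1].min(), cv2.boundingRect(c))
plan(438.7,-12.8,150,171.8)
```

```text
[616.03396536 290.95225137 164.92895198] [-179.92779446   -0.22354716  179.91982389] 14.500432571818585
front edge x max [65.2175084  65.24907723 65.26259641] y -111.71018347537664 62.78777512512381
150 (45, 150, 450, 180)
 n 9 dyaw -8.1 d [-177.3 -303.8  -14.9] drz/row 0.18
[0.49, -0.84, 0.04]
[0.48, -0.85, 0.04]
[0.46, -0.86, 0.04]
[0.45, -0.87, 0.04]
[0.44, -0.87, 0.04]
[0.42, -0.88, 0.04]
[0.41, -0.89, 0.04]
[0.4, -0.89, 0.04]
[0.38, -0.9, 0.04]
```

Call:
{"method": "drive_tool", "body": {"increments": [{"slide":[0.49,-0.84,0.04],"dr":[0,0,0.18],"jaw":-1},{"slide":[0.48,-0.85,0.04],"dr":[0,0,0.18],"jaw":-1},{"slide":[0.46,-0.86,0.04],"dr":[0,0,0.18],"jaw":-1},{"slide":[0.45,-0.87,0.04],"dr":[0,0,0.18],"jaw":-1},{"slide":[0.44,-0.87,0.04],"dr":[0,0,0.18],"jaw":-1},{"slide":[0.42,-0.88,0.04],"dr":[0,0,0.18],"jaw":-1},{"slide":[0.41,-0.89,0.04],"dr":[0,0,0.18],"jaw":-1},{"slide":[0.4,-0.89,0.04],"dr":[0,0,0.18],"jaw":-1},{"slide":[0.38,-0.9,0.04],"dr":[0,0,0.18],"jaw":-1},{"slide":[0,0,0],"dr":[0,0,0],"jaw":-1}]}}

```text
t: 17.3
ee_pos: [435.9, -16.4, 151.7]
tcp_rot: [-179.9, -0.3, 171.5]
force: [1.2, 1.2, -1.9]
opening: 14.8
grasp_force: 60.3
```

Call:
{"method": "drive_tool", "body": {"increments": [{"slide":[0,0,0.8],"dr":[0,0,0],"jaw":-1},{"slide":[0,0,0.5],"dr":[0,0,0],"jaw":-1},{"slide":[0,0,0.2],"dr":[0,0,0],"jaw":-1},{"slide":[0,0,0],"dr":[0,0,0],"jaw":-1},{"slide":[0,0,0],"dr":[0,0,0],"jaw":-1},{"slide":[0,0,0],"dr":[0,0,0],"jaw":-1},{"slide":[0,0,0],"dr":[0,0,0],"jaw":-1}]}}

```text
t: 17.88
ee_pos: [440.6, -12.1, 93.9]
tcp_rot: [-180.0, 0.1, 171.9]
force: [0.0, -0.1, -1.4]
opening: 14.6
grasp_force: 60.3
```

Run:
```python
from h import *
s=bot.snapshot("wrist"); st=bot.state(); print(st["ee_pos"],st["tcp_rot"],st["opening"])
plan(438.9,-12.9,75,171.8)
```

```text
[440.51396493 -12.13691589  93.8002019 ] [-1.79996787e+02  1.13471903e-01  1.71854681e+02] 14.753229691780044
 n 1 dyaw -0.1 d [ -1.6  -0.8 -18.8] drz/row 0.01
[0.04, -0.02, 0.47]
```

Call:
{"method": "drive_tool", "body": {"increments": [{"slide":[0.04,0,0.3],"dr":[0,0,0],"jaw":-1},{"slide":[0,0,0.15],"dr":[0,0,0],"jaw":-1},{"slide":[0,0,0.04],"dr":[0,0,0],"jaw":-1},{"slide":[0,0,0],"dr":[0,0,0],"jaw":-1},{"slide":[0,0,0],"dr":[0,0,0],"jaw":-1},{"slide":[0,0,0],"dr":[0,0,0],"jaw":-1}]}}

```text
t: 18.43
ee_pos: [438.6, -12.0, 73.6]
tcp_rot: [180.0, 0.0, 171.8]
force: [-0.1, 0.3, -2.3]
opening: 15.0
grasp_force: 60.4
```

Call:
{"method": "drive_tool", "body": {"increments": [{"slide":[0,0,0.03],"dr":[0,0,0],"jaw":-1},{"slide":[0,0,0],"dr":[0,0,0],"jaw":-1},{"slide":[0,0,0],"dr":[0,0,0],"jaw":-0.06},{"slide":[0,0,0],"dr":[0,0,0],"jaw":-0.06},{"slide":[0,0,0],"dr":[0,0,0],"jaw":-0.06},{"slide":[0,0,-0.3],"dr":[0,0,0],"jaw":-0.06},{"slide":[0,0,-0.8],"dr":[0,0,0],"jaw":-0.06},{"slide":[0,0,-0.9],"dr":[0,0,0],"jaw":-0.06},{"slide":[0,0,0],"dr":[0,0,0],"jaw":1},{"slide":[0,0,0],"dr":[0,0,0],"jaw":1}]}}

```text
t: 19.27
ee_pos: [439.5, -12.2, 153.7]
tcp_rot: [-180.0, 0.3, 171.8]
force: [-0.1, -0.3, -1.4]
opening: 63.0
grasp_force: 0.0
```

Run:
```python
from h import *
bot.snapshot("wrist");bot.snapshot("wrist");s=bot.snapshot("wrist"); cv2.imwrite("pics/w11.png",s["pixels"][:,:,::-1])
st=bot.state(); print(st["ee_pos"],st["tcp_rot"],st["opening"])
m=mask(s,(8,60,60),(28,255,255),(150,80,500,330)); c=biggest(m); print(cv2.boundingRect(c),rect(s,c,66))
h=mask(s,(0,0,0),(180,255,60),(270,150,370,290)); c=biggest(h); print(cv2.boundingRect(c),rect(s,c,94))
t=bot.snapshot("top"); m=mask(t,(8,60,60),(28,255,255),(290,185,390,290)); print("top",rect(t,biggest(m),66))
m=mask(t,(0,0,135),(180,50,255),(318,140,360,185)); print("ring",rect(t,biggest(m),36))
```

```text
[437.49898323 -11.83995873 151.15248594] [ 1.79988687e+02 -1.07823724e-01  1.71821219e+02] 83.21585207044224
(201, 137, 235, 193) (array([433.4, -12.3], dtype=float32), [129.0, 119.4], 82.0)
(304, 231, 29, 56) (array([434.4, -12.5], dtype=float32), [31.0, 15.1], 171.9)
top (array([423.7,  -6.9], dtype=float32), [172.5, 108.4], 77.1)
ring (array([556.8,  16. ], dtype=float32), [16.6, 12.2], 0.9)
```

View pics/w11.png

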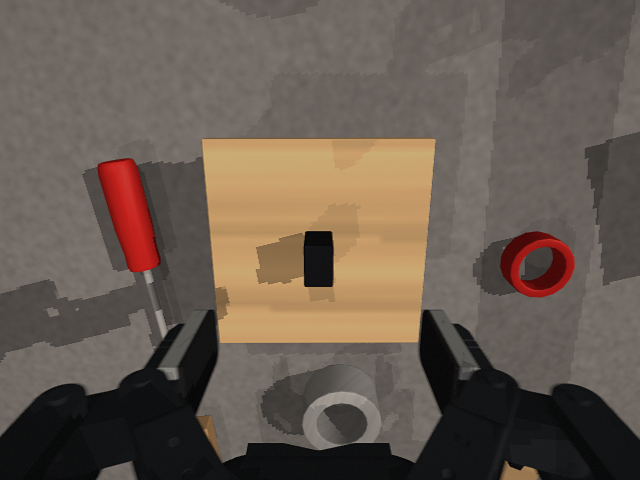

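The cover lies square over the blue box (rows 139–343, columns 203–435) with the handle at (318,262). The steel ring is behind it, its top at about (342,420).

Run:
```python
from h import *
s=bot.snapshot("wrist"); st=bot.state(); print(st["ee_pos"])
m=mask(s,(8,60,60),(28,255,255),(200,80,440,348)); c=biggest(m); print(cv2.boundingRect(c),rect(s,c,66))
print("handle top",cast(s,[(318.5,265)],94)); print(rect(s,[(203,139),(435,139),(421,343),(219,343)],66))
for r in (225,231,237,243,249,270,284,288): print(r,s["pixels"][r,318])
m=mask(s,(0,0,100),(180,60,255),(298,385,388,455)); c=biggest(m); (e,ax,an)=cv2.fitEllipse(c); print(cv2.boundingRect(c),e,ax,cast(s,[e],36))
plan(598,-17.5,110,171.8)
```

```text
[437.51173609 -11.84194413 150.98672261]
(201, 138, 235, 207) (array([438.4, -13.1], dtype=float32), [129.3, 128.9], 172.0)
handle top [[437.09155609 -12.59116006]]
(array([438.4, -11.8], dtype=float32), [130.3, 128.1], 81.9)
225 [175 137  93]
231 [180 141  95]
237 [12 10 11]
243 [10  9  9]
249 [20 19 20]
270 [18 17 18]
284 [18 17 19]
288 [118  93  64]
(298, 385, 90, 65) (346.1228942871094, 419.8417053222656) (62.00252151489258, 89.99828338623047) [[592.28328834 -12.87820976]]
 n 5 dyaw -0.0 d [160.5  -5.7 -41. ] drz/row 0.0
[-0.8, 0.09, 0.2]
[-0.8, 0.09, 0.2]
[-0.8, 0.09, 0.2]
[-0.8, 0.09, 0.2]
[-0.8, 0.09, 0.2]
```

Call:
{"method": "drive_tool", "body": {"increments": [{"slide":[-0.8,0.09,0],"dr":[0,0,0],"jaw":1},{"slide":[-0.8,0.09,0],"dr":[0,0,0],"jaw":1},{"slide":[-0.8,0.09,0],"dr":[0,0,0],"jaw":1},{"slide":[-0.8,0.09,0],"dr":[0,0,0],"jaw":1},{"slide":[-0.8,0.09,0],"dr":[0,0,0],"jaw":1},{"slide":[0,0,0],"dr":[0,0,0],"jaw":1},{"slide":[0,0,0],"dr":[0,0,0],"jaw":1},{"slide":[0,0,0],"dr":[0,0,0],"jaw":1},{"slide":[0,0,0],"dr":[0,0,0],"jaw":1}]}}

```text
t: 20.27
ee_pos: [597.8, -16.8, 151.6]
tcp_rot: [180.0, -0.1, 171.8]
force: [-0.7, 0.2, 0.2]
opening: 85.5
grasp_force: 0.0
```

Run:
```python
from h import *
bot.snapshot("wrist");s=bot.snapshot("wrist"); st=bot.state(); print(st["ee_pos"],st["opening"])
print(proj(s,[598,-17.5,36]))
hsv=cv2.cvtColor(s["pixels"],cv2.COLOR_RGB2HSV)
for r in range(190,290,6): print(r,hsv[r,[290,320,350]].tolist())
for v in (120,140,160):
    m=mask(s,(0,0,v),(180,30,255),(240,150,400,320)); 
    for c in cv2.findContours(m,cv2.RETR_CCOMP,cv2.CHAIN_APPROX_NONE)[0]:
        if len(c)>60: e,ax,an=cv2.fitEllipse(c); print(v,cv2.boundingRect(c),np.round(e,1),np.round(ax,1),cast(s,[e],36).round(1),rect(s,c,36))
```

```text
[598.21470455 -16.85118807 152.27580304] 85.48788484386996
[318.70289704 232.41220043]
190 [[17, 23, 78], [16, 22, 177], [13, 30, 118]]
196 [[17, 21, 84], [16, 22, 172], [18, 24, 128]]
202 [[15, 21, 171], [17, 24, 170], [16, 23, 185]]
208 [[17, 23, 176], [13, 28, 63], [15, 23, 176]]
214 [[14, 23, 170], [15, 24, 63], [15, 24, 172]]
220 [[15, 24, 172], [13, 29, 62], [18, 23, 168]]
226 [[14, 22, 128], [15, 25, 62], [13, 22, 164]]
232 [[14, 25, 114], [12, 31, 81], [14, 21, 160]]
238 [[15, 23, 131], [10, 28, 81], [16, 24, 160]]
244 [[16, 24, 184], [15, 32, 80], [14, 20, 162]]
250 [[13, 23, 175], [13, 21, 85], [15, 21, 167]]
256 [[19, 24, 169], [15, 20, 102], [17, 22, 166]]
262 [[13, 25, 166], [15, 21, 174], [16, 23, 167]]
268 [[15, 30, 67], [15, 25, 165], [14, 30, 111]]
274 [[13, 27, 112], [14, 23, 163], [13, 27, 112]]
280 [[13, 25, 124], [16, 29, 114], [17, 32, 128]]
286 [[13, 31, 130], [15, 32, 112], [13, 28, 126]]
120 (240, 163, 73, 45) [264.5 179.4] [32.5 87.1] [[557.9 -46.9]] (array([555.2, -42.7], dtype=float32), [54.4, 24.4], 104.3)
120 (240, 150, 160, 170) [335.3 247.7] [141.6 190.8] [[610.3  -7.9]] (array([603.6, -17.7], dtype=float32), [119.2, 114.2], 171.9)
120 (289, 203, 62, 60) [320.8 231.3] [54.3 61. ] [[597.5 -16. ]] (array([598. , -16.2], dtype=float32), [41.1, 38.3], 23.4)
120 (349, 166, 44, 67) [372.6 197.1] [33.9 57.2] [[579.1  20.5]] (array([579.9,  22.3], dtype=float32), [39.1, 28.1], 14.1)
140 (273, 187, 93, 90) [319.2 231.5] [87.8 91.8] [[597.4 -17.1]] (array([598.6, -17.3], dtype=float32), [61.6, 61.4], 37.0)
140 (288, 203, 63, 60) [319.3 232.5] [58.4 61.1] [[598.1 -17.1]] (array([598.6, -17.1], dtype=float32), [40.7, 40.7], 126.5)
160 (274, 188, 92, 88) [319.4 231.3] [86.6 91.2] [[597.3 -17. ]] (array([598.5, -17. ], dtype=float32), [60.9, 60.9], 79.9)
160 (288, 203, 64, 60) [319.3 232.5] [59. 62.] [[598.1 -17.1]] (array([598.6, -17.3], dtype=float32), [41.2, 41.1], 37.2)
```

Call:
{"method": "drive_tool", "body": {"increments": [{"slide":[0,0,0.85],"dr":[0,0,0],"jaw":1},{"slide":[0,0,0.85],"dr":[0,0,0],"jaw":1},{"slide":[0,0,0.85],"dr":[0,0,0],"jaw":1},{"slide":[0,0,0.6],"dr":[0,0,0],"jaw":1},{"slide":[0,0,0.3],"dr":[0,0,0],"jaw":1},{"slide":[0,0,0.08],"dr":[0,0,0],"jaw":1},{"slide":[0,0,0],"dr":[0,0,0],"jaw":1},{"slide":[0,0,0],"dr":[0,0,0],"jaw":1}]}}

```text
t: 21.03
ee_pos: [600.2, -17.1, 12.6]
tcp_rot: [180.0, 0.2, 171.8]
force: [0.2, -0.6, -0.4]
opening: 85.1
grasp_force: 0.0
```

Call:
{"method": "drive_tool", "body": {"increments": [{"slide":[0,0,0],"dr":[0,0,0],"jaw":-1},{"slide":[0,0,0],"dr":[0,0,0],"jaw":-1},{"slide":[0,0,0],"dr":[0,0,0],"jaw":-1},{"slide":[0,0,0],"dr":[0,0,0],"jaw":-1},{"slide":[0,0,0],"dr":[0,0,0],"jaw":-1},{"slide":[0,0,0],"dr":[0,0,0],"jaw":-1}]}}

```text
t: 21.53
ee_pos: [600.3, -16.8, 13.5]
tcp_rot: [180.0, 0.2, 171.8]
force: [-2.9, 2.0, 10.0]
opening: 62.5
grasp_force: 63.7
```

Call:
{"method": "drive_tool", "body": {"increments": [{"slide":[0,0,-0.2],"dr":[0,0,0],"jaw":-1},{"slide":[0,0,-0.5],"dr":[0,0,0],"jaw":-1},{"slide":[0,0,-0.9],"dr":[0,0,0],"jaw":-1},{"slide":[0,0,-0.9],"dr":[0,0,0],"jaw":-1},{"slide":[0,0,-0.9],"dr":[0,0,0],"jaw":-1},{"slide":[0,0,-0.3],"dr":[0,0,0],"jaw":-1},{"slide":[0,0,0],"dr":[0,0,0],"jaw":-1},{"slide":[0,0,0],"dr":[0,0,0],"jaw":-1},{"slide":[0,0,0],"dr":[0,0,0],"jaw":-1}]}}

```text
t: 22.28
ee_pos: [597.7, -16.7, 156.9]
tcp_rot: [180.0, -0.2, 171.8]
force: [0.1, -1.2, -6.3]
opening: 62.9
grasp_force: 68.5
```

Run:
```python
from h import *
bot.snapshot("wrist");s=bot.snapshot("wrist"); st=bot.state(); print(st["ee_pos"],st["tcp_rot"],st["opening"],st["force"])
p=st["ee_pos"]; zt=p[2]-13.5+36; a=np.radians(st["tcp_rot"][2]); T=np.array([[np.cos(a),np.sin(a)],[np.sin(a),-np.cos(a)]])
g=proj(s,[p[0],p[1],zt]); print("expected ring top px",g)
x=int(g[0]); 
print([(r,int(s["pixels"][r,x].mean())) for r in range(int(g[1])-110,int(g[1])+70,5)])
for v in (140,160):
    m=mask(s,(0,0,v),(180,32,255),(int(g[0])-90,int(g[1])-100,int(g[0])+90,min(480,int(g[1])+100)))
    for c in cv2.findContours(m,cv2.RETR_CCOMP,cv2.CHAIN_APPROX_NONE)[0]:
        if len(c)>80: e,ax,an=cv2.fitEllipse(c); print(v,cv2.boundingRect(c),np.round(e,1),np.round(ax,1),T@(cast(s,[e],zt)[0]-p[:2]))
plan(438.4,-12.8,150,171.8)
```

```text
[597.84401667 -16.72746108 156.56003913] [179.99173722  -0.26086486 171.82129233] 62.02925470429482 [ 0.20089565  0.08073072 -5.88305121]
expected ring top px [320.8132345  352.77877088]
[(242, 105), (247, 110), (252, 113), (257, 109), (262, 129), (267, 167), (272, 161), (277, 157), (282, 156), (287, 155), (292, 145), (297, 126), (302, 126), (307, 130), (312, 127), (317, 113), (322, 114), (327, 113), (332, 111), (337, 110), (342, 59), (347, 68), (352, 66), (357, 68), (362, 66), (367, 67), (372, 68), (377, 67), (382, 67), (387, 66), (392, 64), (397, 94), (402, 92), (407, 92), (412, 93), (417, 93)]
140 (237, 262, 170, 91) [317.7 316.6] [103.3 152.6] [13.82787475 -1.08316162]
160 (244, 263, 163, 64) [326.3 300.7] [ 69.8 143.8] [19.66884376  1.73881715]
 n 4 dyaw -0.0 d [-159.4    3.9   -6.6] drz/row 0.0
[0.99, -0.12, 0.04]
[0.99, -0.12, 0.04]
[0.99, -0.12, 0.04]
[0.99, -0.12, 0.04]
```

Run:
```python
from h import *
s=bot.snapshot("wrist"); st=bot.state(); p=st["ee_pos"]; a=np.radians(st["tcp_rot"][2]); u=np.array([np.cos(a),np.sin(a)])
for zt in (p[2]+22.5,p[2]-13.5):
    for d in (32,20,-20,-32): print(round(zt),d,proj(s,[*(p[:2]+u*d),zt]).round(1))
print(s["pixels"][256:300:2,320].mean(1).round(), s["pixels"][325:345:2,320].mean(1).round())
t=bot.snapshot("top"); print("top expected",proj(t,[p[0],p[1],p[2]+22]))
```

```text
179 32 [321.2 266. ]
179 20 [321.1 300.3]
179 -20 [320.7 401.9]
179 -32 [320.6 429. ]
143 32 [320.6 232.6]
143 20 [320.5 260.5]
143 -20 [320.3 345.3]
143 -32 [320.3 368.4]
[109. 111. 113. 129. 181. 172. 164. 163. 162. 160. 159. 158. 158. 156.
 156. 156. 156. 155. 145. 126. 127. 126.] [113. 113. 113. 113. 111. 109. 111. 113. 117.  68.]
top expected [338.12993966 135.47197616]
```

Call:
{"method": "drive_tool", "body": {"increments": [{"slide":[0.98,-0.11,0],"dr":[0,0,0],"jaw":-1},{"slide":[0.98,-0.11,0],"dr":[0,0,0],"jaw":-1},{"slide":[0.98,-0.11,0],"dr":[0,0,0],"jaw":-1},{"slide":[0.8,-0.1,0],"dr":[0,0,0],"jaw":-1},{"slide":[0.2,-0.04,0],"dr":[0,0,0],"jaw":-1},{"slide":[0,0,0],"dr":[0,0,0],"jaw":-1},{"slide":[0,0,0],"dr":[0,0,0],"jaw":-1},{"slide":[0,0,0],"dr":[0,0,0],"jaw":-1},{"slide":[0,0,0],"dr":[0,0,0],"jaw":-1},{"slide":[0,0,0],"dr":[0,0,0],"jaw":-1}]}}

```text
t: 23.32
ee_pos: [441.3, -13.2, 158.7]
tcp_rot: [180.0, 0.0, 171.8]
force: [-0.1, -0.4, -6.6]
opening: 62.3
grasp_force: 68.5
```

Call:
{"method": "drive_tool", "body": {"increments": [{"slide":[0,0,0.5],"dr":[0,0,0],"jaw":-1},{"slide":[0,0,0.3],"dr":[0,0,0],"jaw":-1},{"slide":[0,0,0],"dr":[0,0,0],"jaw":-1},{"slide":[0,0,0],"dr":[0,0,0],"jaw":-1},{"slide":[0,0,0],"dr":[0,0,0],"jaw":-1},{"slide":[0,0,0],"dr":[0,0,0],"jaw":-1}]}}

```text
t: 23.82
ee_pos: [441.3, -13.2, 127.7]
tcp_rot: [-180.0, 0.1, 171.8]
force: [-0.3, 0.2, -6.4]
opening: 62.3
grasp_force: 68.5
```

Call:
{"method": "drive_tool", "body": {"increments": [{"slide":[0.04,0,0],"dr":[0,0,0],"jaw":-1},{"slide":[0,0,0],"dr":[0,0,0],"jaw":-1},{"slide":[0,0,0],"dr":[0,0,0],"jaw":-1},{"slide":[0,0,0],"dr":[0,0,0],"jaw":-1}]}}

```text
t: 24.15
ee_pos: [439.0, -12.9, 127.2]
tcp_rot: [180.0, 0.0, 171.8]
force: [-0.1, -0.0, -5.8]
opening: 62.2
grasp_force: 68.5
```

Run:
```python
from h import *
bot.snapshot("wrist");s=bot.snapshot("wrist"); st=bot.state(); p=st["ee_pos"]; print(p)
a=np.radians(st["tcp_rot"][2]); T=np.array([[np.cos(a),np.sin(a)],[np.sin(a),-np.cos(a)]])
m=mask(s,(8,60,60),(28,255,255),(150,60,500,250)); q=(cast(s,biggest(m),66)-p[:2])@T.T
print("cover in tool: front",np.percentile(q[:,0],95)," y",np.percentile(q[:,1],[2,98]),"expect 65+c, c±65")
m=mask(s,(0,0,140),(180,32,255),(230,240,412,300)); c=biggest(m); print(cv2.boundingRect(c)); q=(cast(s,c,p[2]+22.5)-p[:2])@T.T; print("ring",q[:,0].max(),q[:,1].min(),q[:,1].max())
```

```text
[438.94929846 -12.89130676 127.01885131]
cover in tool: front 65.10750805357434  y [-64.56746887  63.91240141] expect 65+c, c±65
(243, 263, 153, 37)
ring 32.78024993558403 -25.39542785860711 24.106871081688183
```

Call:
{"method": "drive_tool", "body": {"increments": [{"slide":[-0.03,0,0.3],"dr":[0,0,0],"jaw":-1},{"slide":[0,0,0.3],"dr":[0,0,0],"jaw":-1},{"slide":[0,0,0.3],"dr":[0,0,0],"jaw":-1},{"slide":[0,0,0.2],"dr":[0,0,0],"jaw":-1},{"slide":[0,0,0.05],"dr":[0,0,0],"jaw":-1},{"slide":[0,0,0],"dr":[0,0,0],"jaw":-1},{"slide":[0,0,0],"dr":[0,0,0],"jaw":-1},{"slide":[0,0,0],"dr":[0,0,0],"jaw":-1}]}}

```text
t: 24.92
ee_pos: [440.6, -13.2, 81.5]
tcp_rot: [180.0, 0.1, 171.8]
force: [-0.5, 0.1, -5.4]
opening: 62.4
grasp_force: 68.5
```

Call:
{"method": "drive_tool", "body": {"increments": [{"slide":[0.01,0,0.04],"dr":[0,0,0],"jaw":-1},{"slide":[0,0,0],"dr":[0,0,0],"jaw":-1},{"slide":[0,0,0],"dr":[0,0,0],"jaw":-1},{"slide":[0,0,0],"dr":[0,0,0],"jaw":-1}]}}

```text
t: 25.25
ee_pos: [440.0, -13.1, 79.6]
tcp_rot: [180.0, 0.0, 171.8]
force: [0.3, 0.4, -4.4]
opening: 62.5
grasp_force: 68.6
```

Call:
{"method": "drive_tool", "body": {"increments": [{"slide":[0,0,0.02],"dr":[0,0,0],"jaw":-1},{"slide":[0,0,0],"dr":[0,0,0],"jaw":-1},{"slide":[0,0,0],"dr":[0,0,0],"jaw":1},{"slide":[0,0,0],"dr":[0,0,0],"jaw":1},{"slide":[0,0,0],"dr":[0,0,0],"jaw":1},{"slide":[0,0,0],"dr":[0,0,0],"jaw":1},{"slide":[0,0,0],"dr":[0,0,0],"jaw":1}]}}

```text
t: 25.83
ee_pos: [439.8, -13.0, 78.5]
tcp_rot: [180.0, 0.0, 171.8]
force: [0.1, 0.3, 0.2]
opening: 85.2
grasp_force: 0.0
```

Call:
{"method": "drive_tool", "body": {"increments": [{"slide":[0,0,-0.2],"dr":[0,0,0],"jaw":1},{"slide":[0,0,-0.5],"dr":[0,0,0],"jaw":1},{"slide":[0,0,-0.9],"dr":[0,0,0],"jaw":1},{"slide":[0,0,-0.9],"dr":[0,0,0],"jaw":1},{"slide":[0,0,-0.6],"dr":[0,0,0],"jaw":1},{"slide":[0,0,0],"dr":[0,0,0],"jaw":1},{"slide":[0,0,0],"dr":[0,0,0],"jaw":1},{"slide":[0,0,0],"dr":[0,0,0],"jaw":1}]}}

```text
t: 26.5
ee_pos: [439.1, -12.9, 202.1]
tcp_rot: [180.0, -0.0, 171.8]
force: [0.8, -0.0, 0.2]
opening: 85.5
grasp_force: 0.0
```

Run:
```python
from h import *
bot.snapshot("wrist");s=bot.snapshot("wrist"); st=bot.state(); p=st["ee_pos"]; print(p,st["opening"],st["force"])
m=mask(s,(8,60,60),(28,255,255),(180,80,460,345)); c=biggest(m); print("cover",cv2.boundingRect(c),rect(s,c,66))
for v in (140,160):
    m=mask(s,(0,0,v),(180,32,255),(240,150,400,330))
    for c in cv2.findContours(m,cv2.RETR_CCOMP,cv2.CHAIN_APPROX_NONE)[0]:
        if len(c)>60: e,ax,an=cv2.fitEllipse(c); print(v,cv2.boundingRect(c),rect(s,c,102))
```

```text
[438.88534607 -12.84451567 201.40136591] 85.37733862804664 [ 0.23445641 -0.18284122  0.29413785]
cover (223, 131, 194, 175) (array([438.7, -13.2], dtype=float32), [129.4, 128.7], 81.9)
140 (270, 191, 98, 94) (array([438. , -13.7], dtype=float32), [61.5, 60.9], 163.2)
140 (286, 207, 66, 64) (array([438.2, -13.5], dtype=float32), [41.1, 41.0], 39.4)
160 (272, 191, 96, 92) (array([436.9, -13. ], dtype=float32), [59.6, 58.9], 67.1)
```

The cover measures (438.7, −13.2) and the ring (438.1, −13.6), with its top at the expected height. Handing in.

```bash
python3 -c "
from workcell import bot
print(bot.sign_off())"
```

```text
the job is handed in; nothing more can be done
None
```

Both patterns are in their boxes, the cover is on the blue-taped box with the ring weight over its handle, and the job is handed in at about 26.7 s; the last wrist-camera readings were within the limits, but sign-off returned no verdict.

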